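Vent and open the adhesive pressure pot

ROBOT

A 6-joint arm with a two-finger parallel gripper is mounted at the origin on the work surface. World frame = base frame: x ahead of the robot, y to its left, z up, the work surface at z = 0. Lengths are in m, angles in rad, forces in N, time in s.
With the tool pointing down it reaches from about 0.2 to 0.875 m from the base axis. Payload 3.4 kg.
Tool frame: the origin (TCP) lies between the finger pads; the fingertips stand 25 mm ahead of it and the grasp point (between the pads) lies 6 mm ahead of it (r.nose_length is the z of the fingertips in the tool frame, in m); z points along the fingers, y is the line along which they close (so a half turn about z gives the same grasp; the last joint's range is limited). The gripper opens to 94 mm and grips with 3 to 60 N. Pads are 16 mm wide; open, the fingers measure 119 mm over their backs; the gripper's body (75 mm by 177 mm) begins 78 mm behind the grasp point.
Start: joints at [-1.469, 0.276, 1.505, -0, 1.361, -0.121], TCP at [0.127, -0.561, 0.23] pointing down, gripper open.
Joint ranges: [-2.89, 2.89], [-0.75, 2.08], [0.22, 2.7], [-1.18, 4.32], [0.11, 2.71], [-2.7, 2.7]. Speed limits (rad/s): [2.57, 2.57, 3.14, 3.14, 3.14, 3.14].

INTERFACE

Orientations are given as a unit quaternion [w, x, y, z].
In Python, from plant import r, gripper_to, inverse_kinematics, vision, models, telemetry gives the robot as it stands. Calls block until the motion is done:
- r.move_to(position, orientation): joint-space move of the TCP to a pose.
- r.move_l(position, rot=None, vel=0.15, guard=None): straight line of the TCP; rot=None keeps the orientation; vel is the mean speed in m/s. With guard (N) it stops when the force on the tool has changed by that much, and returns True; else False.
- r.movej(angles): joint-space move.
- gripper_to(opening, f_grip=None): finger opening in m; f_grip is the grip in N (None keeps the last); returns when the fingers have stopped.
- r.hold(seconds).
- inverse_kinematics(position, orientation): joint angles nearest the present ones, or None.
- vision.snapshot(name): name is "scene" or "top"; returns the picture (384x512x3 uint8, red, green, blue); there is no depth.
- vision.get_calibration(name): a dict with "fx", "fy", "cx", "cy" (pixels), "position" and "orientation" of the camera in the world. Camera axes: x right, y down, z forward; pixel columns grow to the right and rows downward; lengths in m; the calibration is good to about 2 mm. A picture is of the moment at which its call begins. get_calibration takes no time and is no camera call.
A pose or a line that the arm cannot do raises r.PlanningError and nothing moves.
- r.sign_off(): hands the job in; it is judged then, once.
Trained networks look in the newest picture that a camera, given by its name, has taken for a name from the list of things; names that differ only in an ending like _2 or _b are one class to them, and where a whole thing is asked for, a point or a joint stands for the part that bears it (a point fixed in the world has none). Each returns a list of dicts, best first, with "score" (0 to 1); they miss things now and then, are a little off and sometimes report something else, mostly with a low value. They report only what shows in the picture. A call takes as long as a camera call. They do not tell look-alikes from the thing itself.
- models.boxes_of(thing, camera): "at" ([x, y, z] in m, in world coordinates, good to about 4 mm: the middle of the surface that is visible of it).
- models.regions_of(thing, camera): "pixels" (384x512 bool, what is visible of it).
- models.mark_of(thing, camera): "at" ([x, y, z] in m, in world coordinates, good to about 4 mm: a listed point, or the origin of a listed thing).
Readings, each from a call of its own:
- telemetry.current_t(): time.
- telemetry.current_joints(): joint angles.
- telemetry.current_dq(): joint speeds.
- telemetry.current_joint_efforts(): joint torques, N m.
- telemetry.current_ee_pos(): TCP position.
- telemetry.current_tool_rot(): TCP orientation.
- telemetry.current_wrist_force(): force on the tool from outside, world axes, zero at the start.
- telemetry.current_torque(): the same for the moment, N m.
- telemetry.current_opening(): finger opening in m.
- telemetry.current_finger_force(): force on a finger pad.
Only numpy, scipy, OpenCV 4.12 (cv2) and the standard library are available. Lean on these libraries where they do the work, as an engineer would, in place of code of your own. Each camera call takes 0.05 s, during which the arm holds its last target. There are 200 camera calls.

TASK

Open the adhesive pot on the loudspeaker bench: turn its winged pressure cap anticlockwise, gently, until you feel the first stop, then press it down against its spring and turn it on past the stop until it springs up free. Lift the cap off and set it down upright in the shallow steel tray. Never force the cap against its stops, do not drop it, and leave everything else on the bench where it is.

Things in the scene. Friction and masses are not known exactly. Their poses are not given: they have to be found in the camera images.
- pot: Fixed aluminium pressure pot, 130 mm across, on a round foot 150 mm across; shoulder at 120 mm, then a neck 60 mm across, rim 160 mm above the bench. Origin: centre of the foot's underside, on the neck's axis, z up. Its x axis is where the cap's x axis points (within 0.1 rad) when tight; outlet cock at -x, gauge at +y, both below 85 mm. Over 35 N between cap and pot is damage.
- pot_neck (a point): Centre of the mouth of the pot's neck, on its axis at the height of the rim (160 mm above the bench). All the angles given here are of the cap's x axis from the pot's x axis, anticlockwise seen from above.
- pot_track (a point): Point on the neck's axis 150 mm above the bench, amid the hidden bayonet track. Turned anticlockwise, the cap meets the first stop between 0.22 and 0.76 rad: where exactly differs each time and can only be felt. Before it a ledge lets the cap down only 2 mm; within 0.07 rad of the stop it can be pressed down: 4 mm at least (aim for 5 to 6) to pass under the stop. It bottoms at 8 mm.
- pot_seat (a point): Point on the neck's axis 140 mm above the bench, where the cap's foot rests on a spring. Kept pressed, the cap clears the stop 0.48 rad beyond it; its lugs are free of the track between 1.21 and 1.43 rad, where a hard end wall stands (aim for 1.32). Let up there, the spring lifts it 5 mm and it can be drawn straight up. The spring pushes up with about 7 N, and 0.9 N more per mm pressed.
- cap: Loose pressure cap, about 0.2 kg, closed at the start: steel stem 32 mm across, 28 mm long, with two lugs reaching 25 mm from the axis; on it a ribbed steel disc 68 mm across (28 to 36 mm above the stem's foot; ribs down to 21 mm); on that a straight black wing to grip, 56 mm long (cap x), 14 mm thick (cap y), 36 to 62 mm above the foot. Origin: centre of the stem's foot, z up, 140 mm above the bench when closed.
- cap_wing (a point): Middle of the cap's wing, on the cap's axis, 49 mm above the cap's origin and 13 mm below the wing's top. Turning takes under 0.1 N m by friction; held by the wing, against a stop the moment rises by some 0.2 N m in 0.01 rad, and 0.5 N m there is already too much.
- tray: Fixed shallow square steel tray, 150 x 150 mm outside, walls 4 mm thick and 18 mm high, floor 4 mm thick. Origin: centre of the underside, z up.
- tray_in (a point): Centre of the tray's inner floor.
- speaker_a: Small loose black loudspeaker, 76 mm across, 37 mm high, between the pot and the tray; a bystander, to be left where it is. Origin: centre of the underside, z up.
- speaker_b: Larger loose black loudspeaker, 90 mm across, 37 mm high, beyond the pot and tray; a bystander, to be left where it is. Origin: centre of the underside, z up.
- magnet_ring: Loose dark steel magnet ring, 60 mm across, 12 mm high, between the pot and the tray; a bystander, to be left where it is. Origin: centre of the underside, z up.
- driver: Loose screwdriver with a black handle, lying; a bystander, to be left where it is.
- thinner: Loose white plastic bottle, 56 mm across, 150 mm high; a bystander, to be left where it is. Origin: centre of the underside, z up.
- spray_can: Loose bare aluminium spray can, 54 mm across, 170 mm high; a bystander, to be left where it is. Origin: centre of the underside, z up.
- frame_ring: Loose flat steel frame ring, 90 mm across, 6 mm high, on the robot's side; a bystander, to be left where it is. Origin: centre of the underside, z up.
Not all that is in view belongs to the job. Of the things that look like the tray, the smaller one is meant.

How it is judged:
On the way, in this order (a step that is already met when the one before it is completed fails the run):
1. the cap is turned anticlockwise to the first stop (more than 0.16 rad from tight) without being pressed down (angle between the x axis of cap and the x axis of pot, either way round above 0.16 rad and z of cap in the frame of pot between 0.1375 and 0.143 m), for 0.1 s.
2. at the stop, the cap is pressed down by 4 mm or more (angle between the x axis of cap and the x axis of pot, either way round above 0.16 rad and z of cap in the frame of pot below 0.1362 m), for 0.1 s.
3. the cap is turned past the stop (more than 1.15 rad from tight) and has come up free (angle between the x axis of cap and the x axis of pot, either way round above 1.15 rad and z of cap in the frame of pot above 0.141 m), for 0.1 s.
At the end, for the whole second after the job is handed in: The cap stands upright (within 0.1 rad) and at rest on the tray's floor, its foot inside the walls (within 58 mm of the tray's centre along each side, and within 5 mm of the floor) (x of cap in the frame of tray_in between -0.058 and 0.058 m and y of cap in the frame of tray_in between -0.058 and 0.058 m and z of cap in the frame of tray_in between -0.003 and 0.005 m and angle between cap's own z axis and vertical below 0.1 rad and linear speed of cap below 0.02 m/s and angular speed of cap below 0.1 rad/s); the robot touches nothing.
It fails at once if the cap is forced against the pot's stops or neck (contact force over 35 N) (contact force between cap and pot above 35 N).
It fails at once if the cap is let go in the air, more than 25 mm above the tray's floor, away from the pot (contact force between cap and anything else below 0.02 N and z of cap in the frame of tray_in above 0.025 m and horizontal distance between cap and pot_neck above 0.05 m).
It fails at once if a bystander is moved by more than 20 mm (distance of any of speaker_a, speaker_b, magnet_ring, driver, thinner, spray_can, frame_ring from where it was at the start of the episode above 0.02 m).
It also fails if it takes over 72 s, if anything falls off the work surface, if the arm or the gripper's body presses on something with over 40 N, if the wrist force passes 120 N, or if a joint passes its speed limit or range.

## Working session

There is one attempt and no reset: what is moved stays moved. The work goes in short steps, each a Python script; the robot and the scene stay as the last script left them, time stands still between calls to the robot, and variables do not carry over. Pictures are saved under pics/ and viewed, at most 10 in all, crops included, and the job is handed in when it is done.

```bash
mkdir -p pics; ls; python3 - <<'E'
from plant import *
import cv2,numpy as np
for c in("scene","top"):
    im=vision.snapshot(c); cv2.imwrite(f"pics/{c}0.png",im[:,:,::-1]); k=vision.get_calibration(c); print(c,k)
    for n in("pot_neck","pot","cap_wing","cap","tray","tray_in"):
        print(n,[(np.round(d["at"],3).tolist(),round(d["score"],2)) for d in models.mark_of(n,c)][:3])
print(telemetry.current_t(),telemetry.current_tool_rot())
E
```

```text
pics
scene {'fx': 380.8076176187113, 'fy': 380.8076176187113, 'cx': 254.3551531012873, 'cy': 191.4024827811258, 'position': array([ 0.82728649, -0.61227139,  0.95438993]), 'orientation': array([-0.32659648,  0.89839743,  0.27847927, -0.09309183])}
pot_neck [([0.481, -0.204, 0.16], 0.95)]
pot [([0.48, -0.206, 0.004], 0.71)]
cap_wing [([0.481, -0.202, 0.195], 0.68)]
cap [([0.483, -0.203, 0.135], 0.7), ([0.742, 0.084, 0.0], 0.43)]
tray [([0.204, 0.291, 0.001], 0.82), ([0.576, 0.224, -0.002], 0.62)]
tray_in [([0.208, 0.292, 0.006], 0.58)]
top {'fx': 422.34839697583925, 'fy': 422.34839697583925, 'cx': 250.29555432804102, 'cy': 193.35043963327726, 'position': array([ 0.22797445, -0.08059707,  1.34503056]), 'orientation': array([-0.0772017 ,  0.73771047, -0.66702111,  0.07004289])}
pot_neck [([0.484, -0.206, 0.161], 0.66), ([0.743, 0.078, 0.001], 0.19)]
pot [([0.481, -0.204, 0.003], 0.65)]
cap_wing [([0.482, -0.204, 0.193], 0.9)]
cap [([0.735, -0.045, -0.002], 0.75), ([0.483, -0.205, 0.139], 0.72), ([0.512, -0.409, -0.001], 0.51)]
tray [([0.577, 0.227, 0.002], 0.93), ([0.205, 0.284, -0.0], 0.57)]
tray_in [([0.202, 0.29, 0.005], 0.85), ([0.575, 0.22, 0.002], 0.63)]
0.7 [8.49654895e-05 9.93804305e-01 1.11144037e-01 2.61016572e-06]
```

View pics/scene0.png

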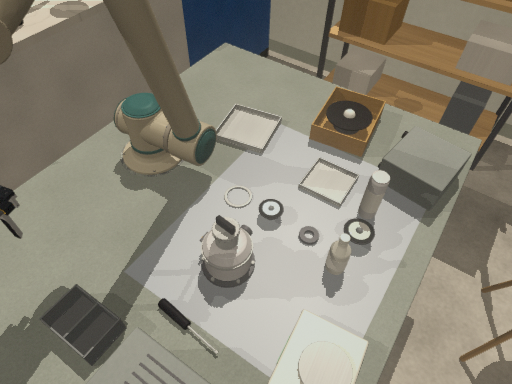

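View pics/top0.png

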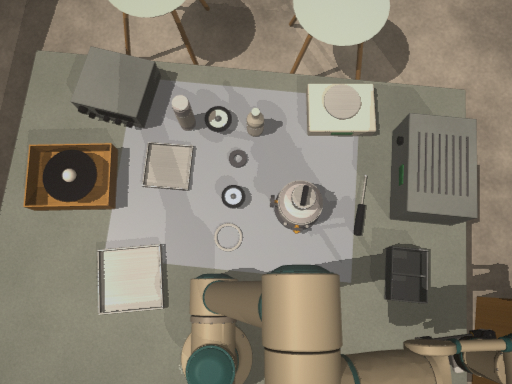

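```bash
python3 - <<'E'
import cv2
from plant import *
import numpy as np
from scipy.spatial.transform import Rotation as R
def px(c,p):
    k=vision.get_calibration(c);o=np.array(k["orientation"]);v=R.from_quat(o[[1,2,3,0]]).inv().apply(np.array(p)-k["position"]);return v[0]/v[2]*k["fx"]+k["cx"],v[1]/v[2]*k["fy"]+k["cy"]
out=[]
for c in("scene","top"):
    im=cv2.imread(f"pics/{c}0.png")
    u,v=map(int,px(c,[.482,-.204,.195]));print(u,v, [px(c,p) for p in([.577,.226,0],[.205,.289,0])])
    out.append(cv2.resize(im[max(v-32,0):v+32,u-32:u+32],(400,400),interpolation=cv2.INTER_CUBIC))
cv2.imwrite("pics/crop.png",np.hstack(out))
E
```

```text
226 222 [(np.float64(329.1087682717883), np.float64(182.4385917213819)), (np.float64(248.19905138229842), np.float64(129.46054516554995))]
303 194 [(np.float64(168.3466827119624), np.float64(165.79642886279248)), (np.float64(131.6228108225908), np.float64(278.20806443695767))]
```

View pics/crop.png

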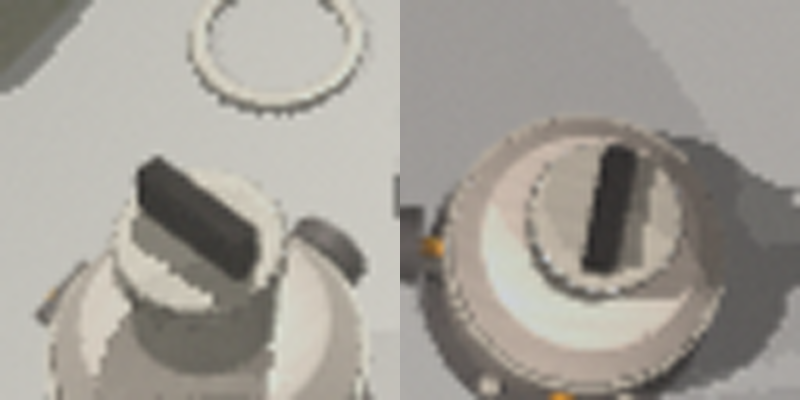

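The pot stands at about px (228,245) in scene and (300,203) in top. The wing runs along world x, with the gauge on its +y side and the cock at -x. The small tray is at (329,182) in scene and (168,166) in top, so (0.577, 0.226) is the one meant. Next I'll fit the wing's pose to its dark silhouette in both views.

```bash
cat >h.py <<'E'
from plant import *
import cv2,numpy as np
from scipy.spatial.transform import Rotation as R
from scipy.optimize import minimize
def px(c,P):
    k=vision.get_calibration(c);o=np.array(k["orientation"]);v=R.from_quat(o[[1,2,3,0]]).inv().apply(np.array(P)-k["position"])
    return np.c_[v[:,0]/v[:,2]*k["fx"]+k["cx"],v[:,1]/v[:,2]*k["fy"]+k["cy"]]
def fit(ims,x0,z=.140):
    """x,y,yaw of the wing from its dark silhouette in the pictures (dict name->BGR)"""
    B=np.array([[a,b,h] for a in(-.028,.028) for b in(-.007,.007) for h in(.036,.062)])
    S=8;D={}
    for c,im in ims.items():
        u,v=px(c,[[x0[0],x0[1],z+.05]])[0].astype(int)
        g=cv2.cvtColor(im[v-25:v+25,u-25:u+25],cv2.COLOR_BGR2GRAY)
        g=cv2.resize(g,None,fx=S,fy=S,interpolation=cv2.INTER_LINEAR)
        m=(g<80).astype(np.uint8)
        n,l,s,ce=cv2.connectedComponentsWithStats(m)
        i=min(range(1,n),key=lambda i:np.hypot(*(ce[i]-25*S)) if s[i,4]>40*S*S else 1e9)
        D[c]=(l==i,u-25,v-25)
    def cost(p,sh=False):
        t=0
        P=R.from_euler("z",p[2]).apply(B)+[p[0],p[1],z]
        for c,(m,u,v) in D.items():
            q=((px(c,P)-[u,v]+.5)*S*16).astype(np.int32)
            w=np.zeros(m.shape,np.uint8);cv2.fillConvexPoly(w,cv2.convexHull(q.reshape(-1,1,2)),1,shift=4)
            t+=1-(m&(w>0)).sum()/(m|(w>0)).sum()
        return t
    s=np.array([.004,.004,.1]);b=min((minimize(lambda e:cost(x0+e*s),[0,0,d],method="Nelder-Mead",options=dict(initial_simplex=[[0,0,d],[1,0,d],[0,1,d],[0,0,d+1]])) for d in(-2,0,2)),key=lambda r:r.fun)
    return x0+b.x*s,b.fun
def quat(psi): return [0,np.cos(psi/2),np.sin(psi/2),0]
def st(): return np.round(np.r_[telemetry.current_wrist_force(),telemetry.current_torque(),telemetry.current_finger_force(),telemetry.current_t()],3).tolist()
E
python3 - <<'E'
from h import *
I={c:cv2.imread(f"pics/{c}0.png") for c in("scene","top")}
x0=np.array([.482,-.204,-.1])
print(fit(I,x0))
for c in I: print(c,fit({c:I[c]},x0))
for psi in(-.1,1.4): print(inverse_kinematics([.482,-.204,.2],quat(psi)),inverse_kinematics([.577,.226,.1],quat(psi)))
E
```

```text
(array([ 0.48120091, -0.20644971, -0.15070938]), np.float64(0.4658003536338422))
scene (array([ 0.47906769, -0.20771386, -0.25932182]), np.float64(0.27256674671563785))
top (array([ 0.48259357, -0.20658342, -0.14039902]), np.float64(0.162513945704723))
[-5.33364069e-01  2.18169658e-01  1.66329844e+00 -4.44089210e-16
  1.26012456e+00  1.13743226e+00] [ 2.61085931e-01  4.36206884e-01  1.59782336e+00 -4.44089210e-16
  1.10756241e+00  1.93188226e+00]
[-5.33364069e-01  2.18169658e-01  1.66329844e+00 -4.44089210e-16
  1.26012456e+00 -3.62567742e-01] [ 2.61085931e-01  4.36206884e-01  1.59782336e+00 -4.44089210e-16
  1.10756241e+00  4.31882258e-01]
```

```bash
sed -i 's/def fit(ims,x0,z=.140)/def fit(ims,x0,z=.140,th=80)/;s/g<80/g<th/' h.py; python3 - <<'E'
from h import *
I={c:cv2.imread(f"pics/{c}0.png") for c in("scene","top")}
x0=np.array([.482,-.204,-.15])
for th in(70,90,100):
  print(th,*[(c,*fit({k:I[k] for k in c},x0,th=th)) for c in(("scene",),("top",),("scene","top"))])
u,v=px("scene",[[.482,-.204,.19]])[0].astype(int)
print(cv2.cvtColor(I["scene"],6)[v-12:v+14,u-14:u+14])
E
```

```text
70 (('scene',), array([ 0.48102852, -0.20955205, -0.30756832]), np.float64(0.5087479300165598)) (('top',), array([ 0.4815069 , -0.20597453, -0.16307274]), np.float64(0.24139657114253532)) (('scene', 'top'), array([ 0.48114527, -0.20610308, -0.16438455]), np.float64(0.7776474030652264))Traceback (most recent call last):
  File "<stdin>", line 5, in <module>
  File "h.py", line 28, in fit
    s=np.array([.004,.004,.1]);b=min((minimize(lambda e:cost(x0+e*s),[0,0,d],method="Nelder-Mead",options=dict(initial_simplex=[[0,0,d],[1,0,d],[0,1,d],[0,0,d+1]])) for d in(-2,0,2)),key=lambda r:r.fun)
                                 ~~~^^^^^^^^^^^^^^^^^^^^^^^^^^^^^^^^^^^^^^^^^^^^^^^^^^^^^^^^^^^^^^^^^^^^^^^^^^^^^^^^^^^^^^^^^^^^^^^^^^^^^^^^^^^^^^^^^^^^^^^^^^^^^^^^^^^^^^^^^^^^^^^^^^^^^^^^^^^^^^^^^^^^^^
  File "h.py", line 28, in <genexpr>
    s=np.array([.004,.004,.1]);b=min((minimize(lambda e:cost(x0+e*s),[0,0,d],method="Nelder-Mead",options=dict(initial_simplex=[[0,0,d],[1,0,d],[0,1,d],[0,0,d+1]])) for d in(-2,0,2)),key=lambda r:r.fun)
                                      ~~~~~~~~^^^^^^^^^^^^^^^^^^
[... 205 characters left out ...]
options)
    fxcc = func(xcc)
    fx = function(np.copy(x), *(wrapper_args + args))
  File "h.py", line 28, in <lambda>
    s=np.array([.004,.004,.1]);b=min((minimize(lambda e:cost(x0+e*s),[0,0,d],method="Nelder-Mead",options=dict(initial_simplex=[[0,0,d],[1,0,d],[0,1,d],[0,0,d+1]])) for d in(-2,0,2)),key=lambda r:r.fun)
                                                        ~~~~^^^^^^^^
  File "h.py", line 24, in cost
    q=((px(c,P)-[u,v]+.5)*S*16).astype(np.int32)
        ~~^^^^^
  File "h.py", line 6, in px
    k=vision.get_calibration(c);o=np.array(k["orientation"]);v=R.from_quat(o[[1,2,3,0]]).inv().apply(np.array(P)-k["position"])
ValueError: time passes only in moves, steps and waits
```

```bash
sed -i 's/^def px/CAL={c:vision.get_calibration(c) for c in("scene","top")}\ndef px/;s/k=vision.get_calibration(c);/k=CAL[c];/' h.py; python3 - <<'E'
from h import *
I={c:cv2.imread(f"pics/{c}0.png") for c in("scene","top")}
x0=np.array([.482,-.204,-.15])
print(fit({k:I[k] for k in I},x0,th=90),fit({"scene":I["scene"]},x0,th=90))
u,v=px("scene",[[.482,-.204,.19]])[0].astype(int)
for row in cv2.cvtColor(I["scene"],6)[v-14:v+12,u-15:u+14]: print(*["%3d"%a for a in row])
print(u-15,v-14)
for yaw in(-.05,-.15,-.25):
  B=np.array([[a,b,h] for h in(.062,.036) for a in(-.028,.028) for b in(-.007,.007)])
  print(yaw,(px("scene",R.from_euler("z",yaw).apply(B)+[.482,-.206,.14])-[u-15,v-14]).round(1).tolist())
E
```

```text
(array([ 0.48087354, -0.20681198, -0.13157796]), np.float64(0.3673384512404597)) (array([ 0.47978204, -0.20764284, -0.23324877]), np.float64(0.22394091415830542))
192 193 193 192 194 194 193 193 194 194 194 194 194 194 194 195 195 195 194 195 195 196 195 197 197 196 197 197 197
193 194 192 193 194 194 193 193 194 194 195 195 194 195 195 195 194 196 196 197 197 196 196 197 196 196 197 198 197
193 193 193 194 191 194 193 194 194 195 195 194 195 194 196 195 196 195 196 195 197 196 196 197 196 197 197 197 197
193 191 193 193 194 193 193 194 194 195 194 194 194 195 195 194 194 196 196 196 195 197 197 197 197 197 198 197 198
193 194 193 193 193 193 194 195 195 194 194 194 195 195 195 196 196 196 196 196 197 196 197 195 197 197 198 197 197
193 193 193 193 193 194 193 191 189 193 195 194 195 195 195 196 196 196 196 195 197 197 197 196 196 197 198 197 198
192 193 193 194 193 191 185 124  94 167 192 194 195 196 195 196 196 195 195 196 196 197 197 197 197 197 197 199 198
194 193 193 193 190 152  93  70  72  84 141 191 192 195 196 195 196 197 196 196 197 196 197 197 197 197 197 198 198
193 194 1
[... 1726 characters left out ...]
 130
200 158 188 201 202 204 203 203 202 195 126 126 125 112 112 112 112  84  63  59  61  60  60  96 177 201 197 143 129
198 139 154 201 204 202 201 201 200 187 129 125 114 113 113 115 115 111  95  64  62  60  66 122 202 199 172 152 140
200 156 129 166 203 200 199 191 193 194 194 189 125 113 113 113 111 111 111  99  73  70  91 137 200 172  99 122 190
211 209
-0.05 [[4.0, 8.5], [7.8, 4.8], [22.0, 20.2], [25.7, 16.3], [4.7, 14.6], [8.4, 11.0], [22.3, 26.2], [25.9, 22.4]]
-0.15 [[4.6, 7.6], [8.8, 4.2], [21.0, 20.8], [25.1, 17.2], [5.3, 13.8], [9.4, 10.4], [21.3, 26.8], [25.4, 23.3]]
-0.25 [[5.3, 6.8], [9.8, 3.8], [19.9, 21.3], [24.5, 18.1], [6.0, 13.0], [10.4, 10.0], [20.3, 27.3], [24.7, 24.1]]
```

```bash
python3 - <<'E'
from h import *
X=[.4815,-.206];q=quat(-.13)
r.move_to([*X,.27],q); gripper_to(.045)
print(st())
print(r.move_l([*X,.2045],vel=.06,guard=4),telemetry.current_ee_pos(),st())
gripper_to(0.0,f_grip=4); print(telemetry.current_opening(),st())
for c in("scene","top"): cv2.imwrite(f"pics/{c}1.png",vision.snapshot(c)[:,:,::-1])
E
```

```text
[-0.595, -0.127, 0.875, 0.049, -0.025, 0.008, 0.0, 3.417]
False [ 0.48179985 -0.20617511  0.20494385] [-1.101, 1.449, -0.266, -0.017, 0.025, -0.024, 0.0, 4.658]
0.01375237042103817 [-0.361, 1.342, 1.694, 0.33, -0.002, 0.021, 3.972, 5.242]
```

```bash
cat >>h.py <<'E'
def m(n=4):
    a=[]
    for _ in range(n): a.append(np.r_[telemetry.current_wrist_force(),telemetry.current_torque()]); r.hold(.012)
    return np.mean(a,0)
def turn(d):
    j=np.array(telemetry.current_joints());j[5]-=d;r.movej(j)
E
python3 - <<'E'
from h import *
gripper_to(0.0,f_grip=30); print(telemetry.current_opening(),m().round(2),st())
q0=np.array(telemetry.current_joints());base=m(8)
for i in range(1,21):
    q=q0.copy();q[5]-=.01*i;r.movej(q);a=m()
    print(i,a.round(2),round(telemetry.current_t(),2))
    if abs(a[5]-base[5])>.2: break
print(telemetry.current_joints()[5]-q0[5],q0.tolist())
E
```

```text
0.01365674845396276 [ 0.24  2.59  1.88  0.57 -0.09 -0.01] [-0.142, 3.526, 2.294, 0.522, -0.039, -0.049, 29.926, 5.592]
1 [ 0.12  2.05  1.72  0.47 -0.04 -0.05] 5.94
2 [-0.18  1.98  2.04  0.4  -0.02 -0.02] 6.22
3 [-0.04  2.1   2.3   0.35  0.04 -0.01] 6.51
4 [-0.61  1.43  1.99  0.27  0.07 -0.01] 6.79
5 [-0.54  0.72  2.39  0.17  0.14 -0.05] 7.08
6 [-1.04  0.58  1.98  0.07  0.14 -0.03] 7.36
7 [-0.38  0.41  2.04  0.    0.17 -0.02] 7.64
8 [-0.78  0.16  2.28 -0.05  0.2  -0.02] 7.92
9 [-0.97 -0.65  2.   -0.11  0.2  -0.02] 8.21
10 [-0.88 -0.2   2.03 -0.16  0.23 -0.02] 8.49
11 [-0.29 -0.5   2.26 -0.16  0.22 -0.02] 8.78
12 [-1.22 -0.43  2.6  -0.17  0.17 -0.04] 9.06
13 [-0.93 -0.72  2.23 -0.19  0.18 -0.01] 9.34
14 [-0.94 -0.79  1.91 -0.17  0.17 -0.03] 9.62
15 [-0.61 -0.24  2.03 -0.14  0.17 -0.04] 9.91
16 [-0.82  0.03  2.32 -0.1   0.12 -0.03] 10.19
17 [-0.32 -0.35  2.45 -0.07  0.12 -0.03] 10.47
18 [-0.17 -0.02  2.59 -0.03  0.11 -0.02] 10.76
19 [-0.52  0.46  2.25  0.    0.09 -0.03] 11.04
20 [-0.34  0.86  2.75  0.02  0.1  -0.02] 11.32
-0.20001054537675333 [-0.537028436342141, 0.21535223327383698, 1.6551090728695368, 0.0006598586490645981, 1.2711903860225022, 1.1636827060323829]
```

```bash
python3 - <<'E'
from h import *
q0=np.array(telemetry.current_joints())
b=-.025
for i in range(1,66):
    q=q0.copy();q[5]-=.01*i;r.movej(q);a=m(3)
    if i%6==0 or abs(a[5]-b)>.05: print(i,a.round(2),round(telemetry.current_t(),2))
    if abs(a[5]-b)>.12: break
r.hold(.1);print(m(6).round(3), 1.16368-telemetry.current_joints()[5])
for c in("scene","top"): cv2.imwrite(f"pics/{c}2.png",vision.snapshot(c)[:,:,::-1])
E
```

```text
6 [-0.66  0.19  2.28  0.    0.14 -0.04] 12.97
12 [-0.82  0.02  2.53 -0.05  0.14 -0.01] 14.62
18 [-1.37  0.13  3.06 -0.01  0.12 -0.04] 16.27
24 [-0.86 -0.02  2.89 -0.06  0.13 -0.04] 17.93
30 [-0.54  0.45  2.31 -0.06  0.09  0.01] 19.57
36 [-0.27  0.17  2.71 -0.03  0.07 -0.  ] 21.23
42 [-0.33  0.05  3.25 -0.08  0.09  0.  ] 22.88
48 [-0.39 -0.09  2.69 -0.08  0.07 -0.01] 24.52
51 [-0.99  0.66  3.36 -0.01  0.16 -0.08] 25.35
52 [-1.46  0.66  3.98  0.11  0.27 -0.08] 25.62
53 [-2.01  1.51  4.8   0.29  0.38 -0.1 ] 25.9
54 [-2.82  2.29  5.3   0.43  0.51 -0.16] 26.18
[-2.489  2.042  5.156  0.411  0.49  -0.16 ] 0.7404311249921923
```

```bash
python3 - <<'E'
from h import *
gripper_to(0.0,f_grip=50)
turn(-.04);print(m().round(2))
p=np.array(telemetry.current_ee_pos());print(p)
for d in(2.5,4,5.5):
    g=r.move_l(p-[0,0,d/1000],vel=.02,guard=18);print(d,g,telemetry.current_ee_pos()[2],m().round(2))
    if g: break
print(st(), 1.16368-telemetry.current_joints()[5])
E
```

```text
[-0.82  0.78  3.91  0.18  0.26 -0.03]
[ 0.4814228  -0.20527419  0.20462468]
2.5 False 0.20250372086013643 [-2.14  1.17  6.9   0.3   0.4  -0.03]
4 False 0.2012534232670641 [-2.62  1.95  7.69  0.33  0.48 -0.02]
5.5 False 0.19995527079654446 [-2.74  1.81  9.73  0.36  0.55 -0.03]
[-2.5, 2.517, 8.789, 0.361, 0.561, -0.042, 49.933, 27.8] 0.7012615018895751
```

```bash
python3 - <<'E'
from h import *
p=np.array(telemetry.current_ee_pos());r.move_l([p[0],p[1],.1985],vel=.02,guard=15)
print(telemetry.current_ee_pos()[2],m().round(2))
q0=np.array(telemetry.current_joints());t=1.16368-q0[5];b=-.03;i=0
while t<1.45:
    t+=.02 if t<.8 or t>1.16 else .04 
    if t>1.2: t-=.008
    q=q0.copy();q[5]=1.16368-t;r.movej(q);a=m(3);i+=1
    print(round(t,3),a.round(2),round(telemetry.current_t(),2))
    if abs(a[5]-b)>.12: break
print(telemetry.current_ee_pos())
E
```

```text
0.19948576337863505 [-2.64  1.97  9.74  0.35  0.59 -0.01]
0.721 [-2.9   1.63  8.48  0.32  0.51  0.01] 28.36
0.741 [-2.61  2.09  8.62  0.28  0.5  -0.02] 28.63
0.761 [-2.92  1.28  8.67  0.25  0.43 -0.01] 28.91
0.781 [-2.26  1.54  8.33  0.21  0.41 -0.  ] 29.18
0.801 [-1.35  1.3   8.78  0.2   0.41 -0.01] 29.46
0.841 [-1.78  1.58  8.79  0.21  0.33 -0.01] 29.73
0.881 [-1.46  0.76  8.42  0.14  0.26  0.02] 30.01
0.921 [-1.29  0.83  8.33  0.11  0.24  0.02] 30.28
0.961 [-1.36  1.05  8.01  0.14  0.18  0.05] 30.56
1.001 [-0.25  0.2   7.79  0.11  0.12 -0.  ] 30.83
1.041 [-0.98  1.23  7.66  0.12  0.12  0.02] 31.11
1.081 [-0.42  0.79  8.36  0.14  0.1   0.02] 31.38
1.121 [-1.41  1.34  7.48  0.12  0.15  0.05] 31.66
1.161 [-0.41  1.44  7.83  0.17  0.17  0.02] 31.93
1.181 [-1.14  0.78  7.91  0.11  0.17 -0.02] 32.21
1.193 [-1.36  0.81  7.87  0.19  0.16 -0.03] 32.48
1.205 [-1.    0.94  8.13  0.14  0.13 -0.04] 32.76
1.217 [-0.8   1.47  7.79  0.18  0.17 -0.08] 33.03
1.229 [-1.45  1.67  8.34  0.16  0.2  -0.06] 33.31
1.241 [-1.27  0.75  8.18  0.18  0.16 -0.08] 33.58
1.253 [-0.72  1.17  8.45  0.18  0.15 -0.05
[... 195 characters left out ...]
-0.06] 34.96
1.313 [-0.98  1.1   8.63  0.17  0.2  -0.05] 35.23
1.325 [-0.92  0.94  8.96  0.2   0.19 -0.05] 35.51
1.337 [-1.19  1.36  8.44  0.2   0.17 -0.04] 35.78
1.349 [-1.29  1.55  8.84  0.19  0.21 -0.03] 36.06
1.361 [-1.45  0.48  8.3   0.2   0.23 -0.05] 36.33
1.373 [-1.36  1.66  8.32  0.18  0.21 -0.06] 36.61
1.385 [-1.33  1.27  8.63  0.22  0.19 -0.04] 36.88
1.397 [-2.27  1.46  8.43  0.19  0.21 -0.02] 37.16
1.409 [-0.97  1.35  8.37  0.19  0.23 -0.04] 37.43
1.421 [-1.42  0.87  8.33  0.2   0.22 -0.03] 37.71
1.433 [-1.32  1.02  8.37  0.2   0.24 -0.03] 37.98
1.445 [-1.94  1.01  8.43  0.23  0.24 -0.07] 38.26
1.457 [-1.57  1.37  8.71  0.2   0.21 -0.06] 38.53
[ 0.48228824 -0.20573462  0.20057691]
```

```bash
python3 - <<'E'
from h import *
turn(-.06)
p=np.array(telemetry.current_ee_pos())
for z in(.203,.2055,.208,.2105):
    g=r.move_l([p[0],p[1],z],vel=.03,guard=12);print(z,g,telemetry.current_ee_pos()[2],m().round(2))
    if g: break
r.hold(.15)
for c in("scene","top"): cv2.imwrite(f"pics/{c}3.png",vision.snapshot(c)[:,:,::-1])
print(st())
a,b=[cv2.imread(f"pics/scene{i}.png") for i in(2,3)]
cv2.imwrite("pics/c3.png",np.hstack([cv2.resize(i[170:270,180:280],(400,400),interpolation=2) for i in(a,b)]))
E
```

```text
0.203 False 0.2035715173321697 [-2.52  1.77  7.65  0.3   0.41 -0.04]
0.2055 False 0.20576100269655878 [-1.7   1.61  5.71  0.28  0.33  0.02]
0.208 False 0.20796285167235987 [-1.12  0.27  3.61  0.22  0.25  0.05]
0.2105 False 0.20994334049534608 [-1.18  0.66 -0.81  0.08  0.15  0.02]
[-1.352, -0.569, -2.792, 0.012, 0.237, 0.012, 49.906, 40.167]
```

View pics/c3.png

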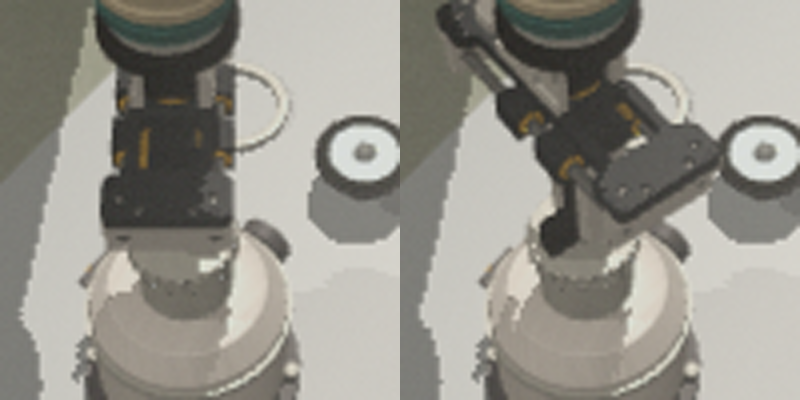

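The wing sits square in the gripper, now turned to lower left at crop px (560,240). The Fz reversal shows the spring has let the cap up, so I'll lift it and locate the bystanders near the tray.

```bash
python3 - <<'E'
from h import *
p=np.array(telemetry.current_ee_pos())
g=r.move_l([p[0],p[1],.222],vel=.04,guard=8);print(g,m().round(2))
if not g:
    g=r.move_l([p[0],p[1],.29],vel=.1,guard=8);print(g,m().round(2))
print(telemetry.current_ee_pos(),telemetry.current_t())
for c in("scene","top"):
    cv2.imwrite(f"pics/{c}4.png",vision.snapshot(c)[:,:,::-1])
    for n in("spray_can","speaker_b","thinner","tray"): print(c,n,[(np.round(d["at"],3).tolist(),round(d["score"],2)) for d in models.mark_of(n,c)][:3])
cv2.imwrite("pics/c4.png",cv2.resize(cv2.imread("pics/scene4.png")[130:290,170:410],None,fx=2.5,fy=2.5,interpolation=2))
E
```

```text
False [-0.55 -0.2  -1.21 -0.07 -0.14  0.  ]
False [ 0.25  0.25 -2.05 -0.04 -0.07  0.  ]
[ 0.48178557 -0.20541773  0.28915204] 41.5083
scene spray_can [([0.73, 0.179, 0.002], 0.7)]
scene speaker_b [([0.741, 0.083, -0.002], 0.9), ([0.485, 0.003, -0.002], 0.66), ([0.577, 0.23, 0.006], 0.31)]
scene thinner [([0.734, -0.045, 0.005], 0.65)]
scene tray [([0.203, 0.294, 0.003], 0.98), ([0.578, 0.224, -0.001], 0.68)]
top spray_can [([0.732, 0.181, 0.002], 0.84)]
top speaker_b [([0.491, 0.002, -0.0], 0.8), ([0.744, 0.08, 0.002], 0.77)]
top thinner [([0.733, -0.047, -0.0], 0.93)]
top tray [([0.576, 0.232, 0.001], 0.76), ([0.203, 0.284, 0.001], 0.65)]
```

View pics/c4.png

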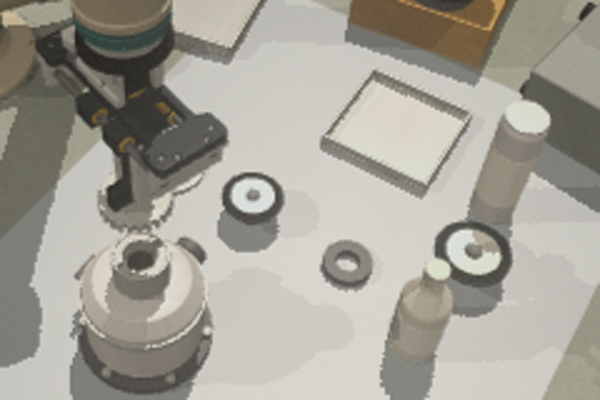

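The cap is out of the neck (px 140,255 in the crop) and held in the gripper at about (135,200). The tray is clear at (395,130). I'll carry it over now, with the gripper's long side kept away from the spray can.

```bash
python3 - <<'E'
from h import *
X=[.572,.227];q=quat(.2)
r.move_to([*X,.25],q);print(telemetry.current_t())
r.move_l([*X,.085],vel=.12)
b=m();print(b.round(2))
g=r.move_l([*X,.063],vel=.02,guard=4);print(g,telemetry.current_ee_pos(),m().round(2))
for c in("scene",): cv2.imwrite("pics/c5.png",cv2.resize(vision.snapshot(c)[130:290,210:450,::-1],None,fx=2.5,fy=2.5,interpolation=2))
print(telemetry.current_t())
E
```

```text
43.65
[ 0.17  0.43 -1.6   0.01 -0.02  0.02]
True [0.57191555 0.22712928 0.06856348] [-0.3   0.42  4.39  0.   -0.03 -0.  ]
46.0833
```

View pics/c5.png

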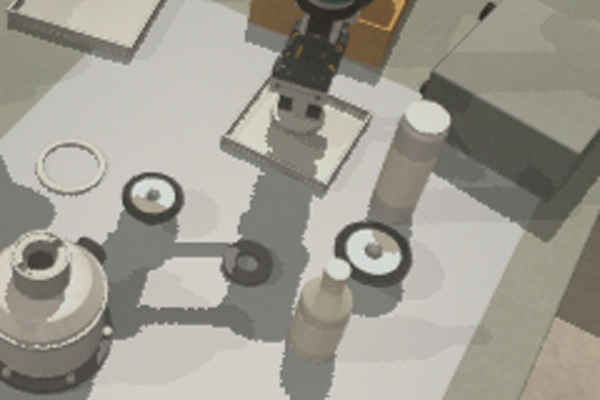

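The cap is on the tray floor (crop px 300,120), and contact came at the expected height. Next: release, retreat, check and hand in.

```bash
python3 - <<'E'
from h import *
gripper_to(.045)
r.move_l([.572,.227,.2],vel=.1); r.move_to([.45,.227,.3],quat(.2)); r.hold(.3)
for c in("scene","top"):
    im=vision.snapshot(c); cv2.imwrite(f"pics/{c}6.png",im[:,:,::-1])
    print([(np.round(d["at"],3).tolist(),round(d["score"],2)) for d in models.mark_of("cap",c)][:2])
cv2.imwrite("pics/c6.png",cv2.resize(cv2.imread("pics/scene6.png")[130:290,210:450],None,fx=2.5,fy=2.5,interpolation=2))
print(st())
E
```

```text
[([0.575, 0.23, 0.002], 0.58)]
[([0.572, 0.229, 0.004], 0.48)]
[-0.36, -0.015, 0.574, -0.016, 0.013, 0.004, 0.0, 49.4]
```

View pics/c6.png

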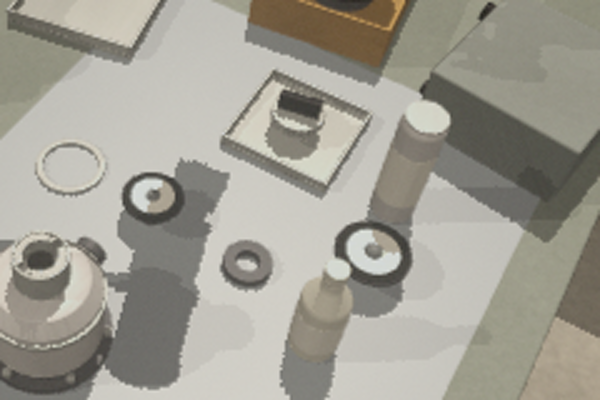

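The cap stands upright in the tray at crop px (300,110), the arm is clear, and the bystanders are where they were.

```bash
python3 -c "
from plant import r
print(r.sign_off())"
```

```text
the job is handed in; nothing more can be done
None
```

The pot is open and its cap stands upright in the small steel tray; I handed the job in at about 49 s of the 72 s allowed, and the sign-off returned no verdict.

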